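Complete the pair of dips for an order

ROBOT

A 7-joint arm with a two-finger parallel gripper is mounted at the origin on a cart in front of the work surface, level with it; the furniture and walls round the work are solid. World frame = base frame: x ahead of the robot, y to its left, z up, the work surface at z = 0. Lengths are in m, angles in rad, forces in N, time in s.
With the tool pointing down it reaches from about 0.425 to 1.025 m from the base axis. Payload 9.4 kg.
Tool frame: the origin (TCP) lies at the very end of the fingers, on their centre line; the grasp point (between the pads) lies 19 mm behind it (pinch_z is the distance from the TCP to the grasp point, in m); z points along the fingers, y is the direction in which the jaws open and shut (so a half turn about z gives the same grasp; the last joint's range is limited). The gripper opens to 85 mm and grips with 20 to 120 N. Pads are 22 mm wide; open, the fingers measure 114 mm over their backs; the gripper's body (76 mm by 85 mm) begins 54 mm behind the grasp point. The pads swing forward as they close: fully open they stand 13 mm farther back than shut.
Start: joints at [1.036, 0.599, -0.003, 1.599, 0.002, 0.943, -0.08], TCP at [0.32, -0.65, 0.231] pointing down, gripper open.
Joint ranges: [-2.57, 2.57], [-0.35, 1.97], [-1.29, 1.29], [0.11, 2.56], [-1.05, 4.19], [0.11, 1.86], [-2.63, 2.63]. Speed limits (rad/s): [2.22, 2.22, 3.01, 3.01, 3.14, 3.14, 3.14].

INTERFACE

Orientations are given as a 3x3 rotation matrix whose columns are the frame's x, y, z axes.
In Python, from station import state, camera, hand_in, pinch_z gives the robot as it stands.
- The arm moves only by the shell command python3 -m creep 'ROWS' [FORCE]. ROWS is text: rows parted by semicolons, each of 7 numbers parted by spaces: the shift along the world's x, y, z in mm, then the turn, a rotation vector about the world's x, y, z in degrees, then the gripper command: -1 is shut, 1 is fully open, values between are in proportion. A call has 1 to 5 rows; each row is the pose to reach, as a shift and turn from the pose commanded when the call began; what a row does not reach only later rows make up. A row lasts 1/12 s, in which the tool goes at most 41.7 mm and 7.16 degrees, less where a joint would pass 70% of its speed; a pose out of reach is approached as far as the arm can. A call with a gripper value outside its range is refused whole. The fingers move at their own pace and stop on an object; FORCE is the grip in N (left out, the last holds). Time passes only in rows, so rows that repeat a pose let the fingers close. It gives the time, the measured TCP pose, the force and the opening at its end, in the units of the state.
- state(): the state, without advancing time (a new reading comes with each control period).
- camera(name): name is "side" or "top" or "wrist"; returns a dict with "img" (420x560x3 uint8, red, green, blue), "range_z" (420x560 float32, m along the optical axis (not along the pixel's ray), 0 where there is no reading), "fx", "fy", "cx", "cy" (pixels), "k1" (the pictures are not rectified: a ray, as slopes to the right and down, at radius r is drawn at 1 + k1 r^2 times it, then the intrinsics apply), "R" (3x3) and "t" (3): a world point X has camera coordinates R X + t. Camera axes: x right, y down, z forward; pixel columns grow to the right and rows downward; lengths in m; the calibration is good to about 2 mm. A picture is of the moment at which its call begins.
- hand_in(): hands the job in, once; it reports no verdict.
The state is a dict: "time": time; "q": joint angles; "qd": joint speeds; "tau": joint torques, N m; "eef_pos": TCP position; "ee_rot": TCP orientation; "force": force on the tool from outside, world axes, zero at the start; "ft_torque": the same for the moment, N m; "width": finger opening in m.
Only numpy, scipy, OpenCV 4.12 (cv2) and the standard library are available. Lean on these libraries where they do the work, as an engineer would, in place of code of your own. Each camera call takes 0.05 s, during which the arm holds its last target.

TASK

This order gets a pair of dips, always with a yellow one, and the flat grey holder already has one tub in one of its two wells. If the tub already in the holder is the yellow one, set the green tub in the free well; if it is green or orange, set the yellow tub there. The tub must stand upright on the worktop inside the well; leave the other two tubs where they are.

Things in the scene. Friction and masses are not known exactly. Their poses are not given: they have to be found in the camera images.
- holder: flat grey plastic dip holder, 92 x 206 mm, 10 mm thick, a rounded tab at each end, fixed to the worktop; two round 72 mm wells go right through it, so tubs in it stand on the worktop with 10 mm to spare all round. Origin: centre of the free well at worktop height; the filled well's centre is 110 mm away along the holder's +y (its length). z up. At the start one of the tubs stands in the filled well.
- yellow_tub: round lidded dip tub, yellow sides, off-white lid with a 44 mm yellow sticker, 37 mm tall, 60 g; lid 65 mm across and 5 mm thick, side 58 mm across below the lid, tapering to a 50 mm foot. Origin on the underside, z up; its axis is 3.5 mm from the origin towards its own +y; a pull tab sticks out of the lid towards -y, to 36 mm from the origin. Grip across its x axis, clear of the tab.
- green_tub: round lidded dip tub, green sides, off-white lid with a 44 mm green sticker, 37 mm tall, 60 g; lid 65 mm across and 5 mm thick, side 58 mm across below the lid, tapering to a 50 mm foot. Origin on the underside, z up; its axis is 3.5 mm from the origin towards its own +y; a pull tab sticks out of the lid towards -y, to 36 mm from the origin. Grip across its x axis, clear of the tab.
- orange_tub: round lidded dip tub, orange sides, off-white lid with a 44 mm orange sticker, 37 mm tall, 60 g; lid 65 mm across and 5 mm thick, side 58 mm across below the lid, tapering to a 50 mm foot. Origin on the underside, z up; its axis is 3.5 mm from the origin towards its own +y; a pull tab sticks out of the lid towards -y, to 36 mm from the origin. Grip across its x axis, clear of the tab.

How it is judged:
By the outcome, as a careful person would: the job done as asked, in the order asked, and still so for the second after the job is handed in, with the robot touching nothing.
It also fails if it takes over 32 s, if anything falls off the work surface, if the arm or the gripper's body presses on something with over 40 N, if the wrist force passes 120 N, or if a joint passes its speed limit or range.

## Working session

There is one attempt and no reset: what is moved stays moved. The work goes in short steps, Python scripts to look and compute and a shell command to move; the robot and the scene stay as the last step left them, time stands still between calls to the robot, and variables do not carry over. Pictures are saved under pics/ and viewed, and the job is handed in when it is done.

```bash
mkdir -p pics; python3 - <<'E'
from station import state,camera,pinch_z
import cv2,numpy as np,pickle
s=state();print(s['time'],s['eef_pos'],s['ee_rot'],s['width'],pinch_z)
for n in('top','side'):
    c=camera(n);cv2.imwrite(f'pics/{n}0.png',c['img'][:,:,::-1]);pickle.dump(c,open(f'{n}0.pkl','wb'))
    print(n,c['fx'],c['k1'],-c['R'].T@c['t'])
E
```

```text
0.0 [ 0.32021255 -0.64995598  0.23040802] [[ 8.96995519e-01  4.42038886e-01 -8.13987358e-04]
 [ 4.42039609e-01 -8.96994589e-01  1.30098340e-03]
 [-1.55057002e-04 -1.52679093e-03 -9.99998822e-01]] 0.08511015372390059 0.0187
top 379.20519740592 -0.1075770851891668 [ 0.43109459 -0.01327874  1.06685355]
side 446.037068123155 -0.14187717065650657 [-0.05049678  0.81285797  0.41648648]
```

View pics/top0.png

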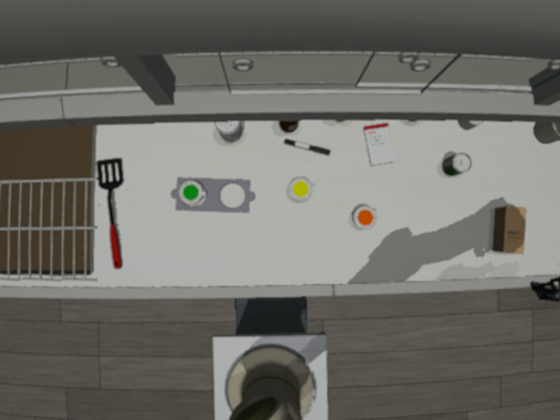

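View pics/side0.png

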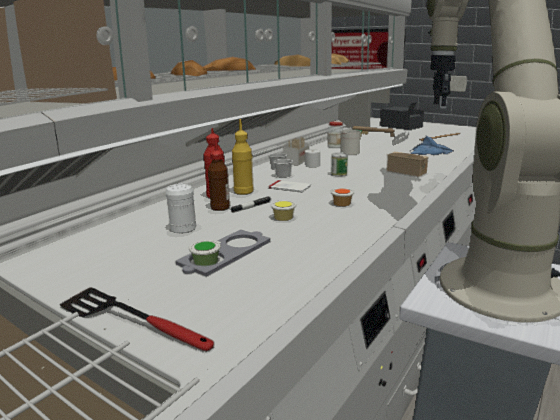

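The green-stickered tub is in the holder (top view about 191,192), and the free well is at (232,195). Yellow is at (300,189) and orange at (365,217). I'll zoom in to confirm the side colours and measure.

```bash
cat > h.py <<'E'
import numpy as np,cv2
def K(c): return np.array([[c['fx'],0,c['cx']],[0,c['fy'],c['cy']],[0,0,1]])
def ray(c,uv):
    uv=np.array(uv,float).reshape(-1,1,2)
    n=cv2.undistortPoints(uv,K(c),np.array([c['k1'],0,0,0,0.]))[:,0]
    return np.c_[n,np.ones(len(n))]
def onz(c,uv,z):
    d=ray(c,uv)@c['R']; o=-c['R'].T@c['t']
    return o+d*((z-o[2])/d[:,2])[:,None]
def depthpts(c,uv):
    uv=np.array(uv,int); z=c['range_z'][uv[:,1],uv[:,0]]
    return (ray(c,uv)*z[:,None]-c['t'])@c['R']
E
python3 - <<'E'
import pickle,cv2,numpy as np
from h import *
c=pickle.load(open('top0.pkl','rb'));s=pickle.load(open('side0.pkl','rb'))
a=cv2.resize(c['img'][160:240,160:320],None,fx=5,fy=5,interpolation=cv2.INTER_CUBIC)
b=cv2.resize(s['img'][180:280,170:370],None,fx=4,fy=4,interpolation=cv2.INTER_CUBIC)
cv2.imwrite('pics/zt.png',a[:,:,::-1]);cv2.imwrite('pics/zs.png',b[:,:,::-1])
hsv=cv2.cvtColor(c['img'],cv2.COLOR_RGB2HSV)
for n,(u,v) in dict(g=(191,192),y=(300,189),o=(365,217)).items():
    m=np.zeros(hsv.shape[:2],bool);m[v-16:v+17,u-16:u+17]=hsv[v-16:v+17,u-16:u+17,1]>150
    vv,uu=np.nonzero(m);p=onz(c,np.c_[uu,vv],.037)
    print(n,len(p),p.mean(0),np.ptp(p,axis=0),np.median(depthpts(c,np.c_[uu,vv])[:,2]))
# tall things via depth
P=[]
vv,uu=np.mgrid[155:245,160:390];uv=np.c_[uu.ravel(),vv.ravel()]
p=depthpts(c,uv)
for n,(x,y) in dict(g=(191,192),y=(300,189),o=(365,217)).items():
    k=(abs(uv-[x,y]).max(1)<22)&(p[:,2]>.025)&(p[:,2]<.05)
    q=p[k];print(n,'lid',len(q),q.mean(0),np.ptp(q,axis=0))
k=(p[:,2]>.005)&(p[:,2]<.02)&(uv[:,0]<262); q=p[k]
print(cv2.minAreaRect((q[:,:2]*1000).astype(np.float32)),q.mean(0))
E
```

```text
g 143 [0.55312803 0.20830584 0.037     ] [0.03326784 0.03589141 0.        ] 0.03673383054395801
y 165 [ 0.5571677  -0.09302907  0.037     ] [0.03604472 0.03859342 0.        ] 0.03705858696222952
o 161 [ 0.4750368  -0.26953205  0.037     ] [0.03595447 0.03919897 0.        ] 0.03700650792648561
g lid 465 [0.55197798 0.2068244  0.03603426] [0.0639322  0.07213352 0.01494289]
y lid 452 [ 0.55590881 -0.09241883  0.03607577] [0.06164156 0.07227894 0.01321223]
o lid 436 [ 0.47556838 -0.26979183  0.03607989] [0.06091209 0.07110703 0.01310575]
((531.8925170898438, 159.51991271972656), (248.45779418945312, 235.99612426757812), 88.12828063964844) [0.54578436 0.15028787 0.00909787]
```

View pics/zt.png

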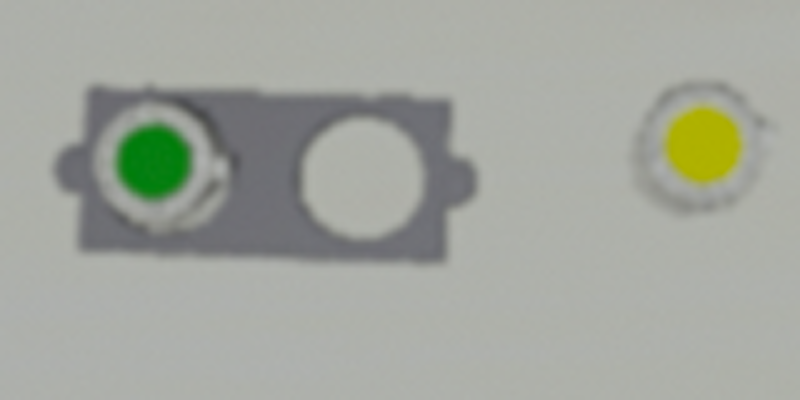

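View pics/zs.png

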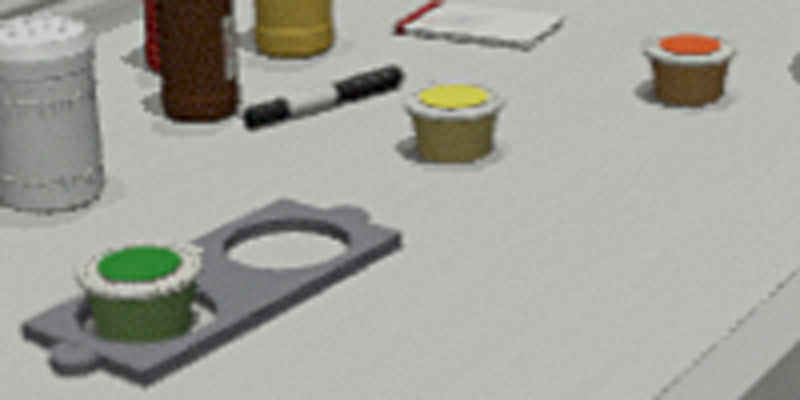

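The side view confirms it: the tub in the holder has green sides and a green sticker, so the yellow tub goes in the free well. Next: the exact well centre and the yellow tub's tab direction.

```bash
python3 - <<'E'
import pickle,cv2,numpy as np
from h import *
c=pickle.load(open('top0.pkl','rb'))
f=lambda q:(np.array(q,float)+.5)/5-.5+[160,160]
k=onz(c,f([(88,86),(452,100),(446,262),(80,248)]),.01);print(k,k.mean(0),np.linalg.norm(k-np.roll(k,-1,0),axis=1))
t=onz(c,f([(57,168),(476,182)]),.01);print('tabs',t,t.mean(0))
ctr=(k.mean(0)+t.mean(0))/2;d=t[0]-t[1];d/=np.linalg.norm(d);print('dir',d,'well from plate',ctr-.055*d)
g=c['img'].max(2).astype(int)
w=onz(c,f([(363,115),(363,240),(301,177),(426,177)]),.01);print('well rim',w.mean(0),w)
tb=onz(c,f([(770,127),(703,147)]),.035);print(tb,np.linalg.norm(tb[0]-tb[1]),np.degrees(np.arctan2(*(tb[0]-tb[1])[[1,0]])))
E
```

```text
[[0.59997707 0.25130165 0.01      ]
 [0.58808624 0.04555642 0.01      ]
 [0.49695727 0.05006864 0.01      ]
 [0.50835326 0.25557675 0.01      ]] [0.54834346 0.15062586 0.01      ] [0.20608855 0.09124061 0.20582384 0.0917235 ]
tabs [[0.55372997 0.2687709  0.01      ]
 [0.5415361  0.03269534 0.01      ]] [0.54763303 0.15073312 0.01      ]
dir [0.05158365 0.99866868 0.        ] well from plate [0.54515115 0.09575271 0.01      ]
well rim [0.5453674  0.09584973 0.01      ] [[0.58047376 0.09566728 0.01      ]
 [0.51007615 0.09630238 0.01      ]
 [0.54608212 0.13077096 0.01      ]
 [0.54483758 0.0606583  0.01      ]]
[[ 0.5666006  -0.13020616  0.035     ]
 [ 0.55611713 -0.09304977  0.035     ]] 0.03860700398042467 -74.24387736255358
```

```bash
python3 -m creep '40 40 0 0 0 7 1;56 76 0 0 0 14 1;72 112 0 0 0 21 1;88 148 0 0 0 28 1;100 184 0 0 0 35 1'
```

```text
time: 0.52
eef_pos: [0.4203, -0.4677, 0.2309]
ee_rot: [[0.475, 0.88, 0.0], [0.88, -0.475, 0.0], [0.0, 0.0, -1.0]]
force: [0.0, -0.5, -0.1]
width: 0.0858
```

```bash
python3 -m creep '14 39 -5 0 0 7 1;28 78 -10 0 0 14 1;42 117 -15 0 0 21 1;56 156 -20 0 0 28 1;70 195 -25 0 0 35 1'
python3 -m creep '14 37 -5 0 0 7 1;28 74 -10 0 0 9 1;42 111 -20 0 0 9 1;56 148 -30 0 0 9 1;66 180 -40 0 0 9 1'
python3 - <<'E'
from station import state,camera
import cv2,pickle
s=state();print(s['time'],s['eef_pos'],s['ee_rot'])
c=camera('wrist');cv2.imwrite('pics/w1.png',c['img'][:,:,::-1]);pickle.dump(c,open('w1.pkl','wb'))
E
```

```text
time: 0.93
eef_pos: [0.4892, -0.2732, 0.2061]
ee_rot: [[-0.114, 0.993, -0.0], [0.993, 0.114, -0.0], [-0.0, -0.0, -1.0]]
force: [1.1, -0.6, 0.2]
width: 0.0857
time: 1.35
eef_pos: [0.556, -0.0924, 0.1659]
ee_rot: [[-0.264, 0.965, 0.001], [0.965, 0.264, 0.001], [0.0, 0.001, -1.0]]
force: [1.5, -1.0, -0.4]
width: 0.085
1.35 [ 0.55598349 -0.09235695  0.16585516] [[-2.63624819e-01  9.64625119e-01  5.79278327e-04]
 [ 9.64625184e-01  2.63624456e-01  6.33255247e-04]
 [ 4.58141984e-04  7.25728262e-04 -9.99999632e-01]]
```

View pics/w1.png

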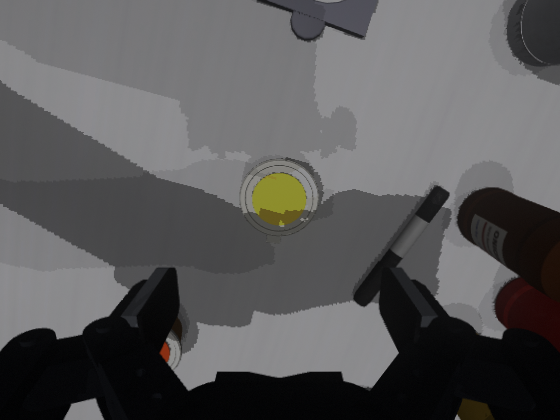

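```bash
python3 - <<'E'
import pickle,cv2,numpy as np
from h import *
c=pickle.load(open('w1.pkl','rb'))
vv,uu=np.mgrid[145:260,225:340];uv=np.c_[uu.ravel(),vv.ravel()];p=depthpts(c,uv)
k=(p[:,2]>.028)&(p[:,2]<.045);q=p[k]
print(len(q),np.median(q[:,2]),q.mean(0))
(cx,cy),r=cv2.minEnclosingCircle((q[:,:2]).astype(np.float32));print(cx,cy,r)
# robust circle: radial extent by angle
ctr=np.array([.5565,-.093])
for _ in range(5):
    d=q[:,:2]-ctr;a=np.degrees(np.arctan2(d[:,1],d[:,0]));R=np.hypot(*d.T)
    b=np.arange(-180,180,12);e=np.array([[R[(a>=x)&(a<x+12)].max(),x+6] for x in b])
    g=e[abs((e[:,1]+74+180)%360-180)>35]
    A=np.c_[np.cos(np.radians(g[:,1])),np.sin(np.radians(g[:,1])),np.ones(len(g))]
    x=np.linalg.lstsq(A,g[:,0],rcond=None)[0];ctr=ctr+x[:2]
print(ctr,x[2]);print(np.round(np.c_[e[:,1],e[:,0]*1000]).astype(int).tolist())
hsv=cv2.cvtColor(c['img'],cv2.COLOR_RGB2HSV);m=np.zeros((420,560),bool);m[160:240,230:330]=hsv[160:240,230:330,1]>110
v,u=np.nonzero(m);print('sticker',onz(c,np.c_[u,v],.037).mean(0),len(u))
cv2.imwrite('pics/w1z.png',cv2.resize(c['img'][145:255,220:340,::-1],None,fx=5,fy=5,interpolation=cv2.INTER_CUBIC))
E
```

```text
4947 0.03701991494827323 [ 0.55673247 -0.09145133  0.03684957]
0.5578248500823975 -0.09558739513158798 0.03657542169094086
[ 0.55692348 -0.09182225] 0.03265338854710957
[[-174, 33], [-162, 33], [-150, 33], [-138, 33], [-126, 33], [-114, 32], [-102, 32], [-90, 40], [-78, 40], [-66, 32], [-54, 33], [-42, 33], [-30, 33], [-18, 33], [-6, 33], [6, 33], [18, 32], [30, 33], [42, 33], [54, 33], [66, 33], [78, 33], [90, 33], [102, 33], [114, 33], [126, 33], [138, 33], [150, 33], [162, 33], [174, 33]]
sticker [ 0.55706068 -0.09175911  0.037     ] 2221
```

View pics/w1z.png

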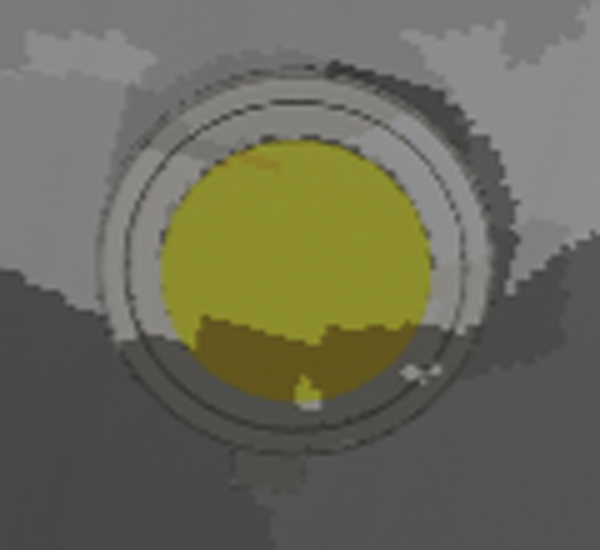

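The lid circle fits at r = 32.7 mm with its top at z = 37 mm, centred at (0.557, -0.092). The tab points to about -84° (bottom of the picture). I'll turn -8°, shift 1 mm and go down.

```bash
python3 -m creep '1 0 -35 0 0 -5 1;1 0 -70 0 0 -8 1;1 0 -105 0 0 -8 1;1 0 -130 0 0 -8 1;1 0 -140 0 0 -8 1' 35
python3 -m creep '0 0 -7 0 0 0 1;0 0 -13 0 0 0 1;0 0 -13 0 0 0 1'
python3 - <<'E'
from station import state,camera
import cv2,pickle
s=state();print(s['time'],s['eef_pos'],s['force'])
c=camera('side');cv2.imwrite('pics/s2.png',cv2.resize(c['img'][130:260,200:360,::-1],None,fx=4.5,fy=4.5,interpolation=cv2.INTER_CUBIC))
E
```

```text
time: 1.82
eef_pos: [0.5543, -0.0948, 0.023]
ee_rot: [[-0.127, 0.992, -0.005], [0.992, 0.127, 0.0], [0.001, -0.005, -1.0]]
force: [-0.0, 0.4, -0.1]
width: 0.0853
time: 2.07
eef_pos: [0.5564, -0.0951, 0.0133]
ee_rot: [[-0.126, 0.992, 0.0], [0.992, 0.126, -0.0], [-0.0, 0.0, -1.0]]
force: [-0.1, -0.6, -0.6]
width: 0.0855
2.0667 [ 0.55636744 -0.09513964  0.01332033] [-0.0695878  -0.5520348  -0.58856928]
```

View pics/s2.png

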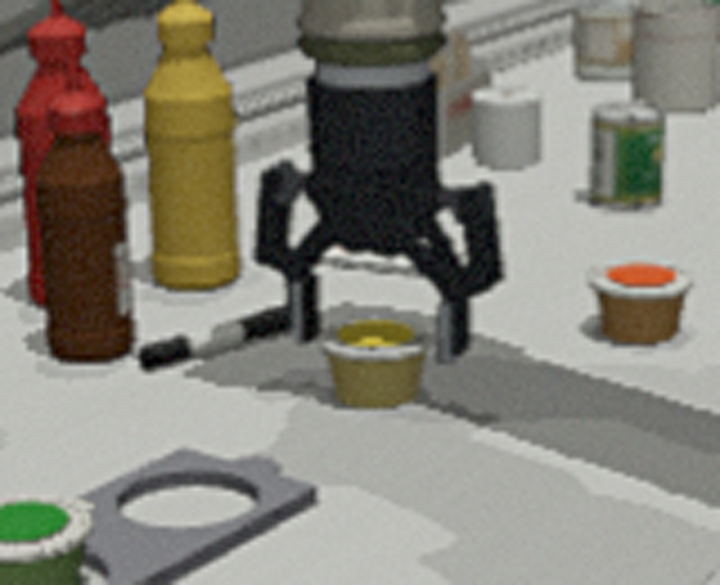

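The fingers straddle the tub, with the tips a little below the lid. I'll go 4 mm lower, correct y by 3 mm, then close.

```bash
python3 -m creep '1 3 -4 0 0 0 1;1 3 -4 0 0 0 1;1 3 -4 0 0 0 -1;1 3 -4 0 0 0 -1;1 3 -4 0 0 0 -1' 35
python3 -m creep '0 0 0 0 0 0 -1;0 0 0 0 0 0 -1;0 0 0 0 0 0 -1;0 0 0 0 0 0 -1'
```

```text
time: 2.53
eef_pos: [0.5575, -0.0921, 0.0103]
ee_rot: [[-0.126, 0.992, 0.001], [0.992, 0.126, -0.0], [-0.0, 0.001, -1.0]]
force: [-1.4, 0.0, 8.0]
width: 0.0622
time: 2.87
eef_pos: [0.5575, -0.092, 0.0103]
ee_rot: [[-0.126, 0.992, 0.001], [0.992, 0.126, -0.0], [-0.0, 0.001, -1.0]]
force: [-0.8, 1.4, 7.4]
width: 0.0619
```

```bash
python3 -m creep '0 0 10 0 0 0 -1;0 0 25 0 0 0 -1;0 0 45 0 0 0 -1;0 0 65 0 0 0 -1;0 0 70 0 0 0 -1'
python3 - <<'E'
from station import state,camera
import cv2,pickle
s=state();print(s['time'],s['eef_pos'],s['force'])
c=camera('side');pickle.dump(c,open('s3.pkl','wb'));cv2.imwrite('pics/s3.png',cv2.resize(c['img'][110:240,200:360,::-1],None,fx=4.5,fy=4.5,interpolation=cv2.INTER_CUBIC))
E
```

```text
time: 3.28
eef_pos: [0.5582, -0.0924, 0.0824]
ee_rot: [[-0.125, 0.992, 0.003], [0.992, 0.125, -0.001], [-0.001, 0.003, -1.0]]
force: [0.4, -0.5, -0.7]
width: 0.0619
3.2833 [ 0.55816756 -0.09235659  0.08243945] [ 0.41205782 -0.52175028 -0.65133788]
```

View pics/s3.png

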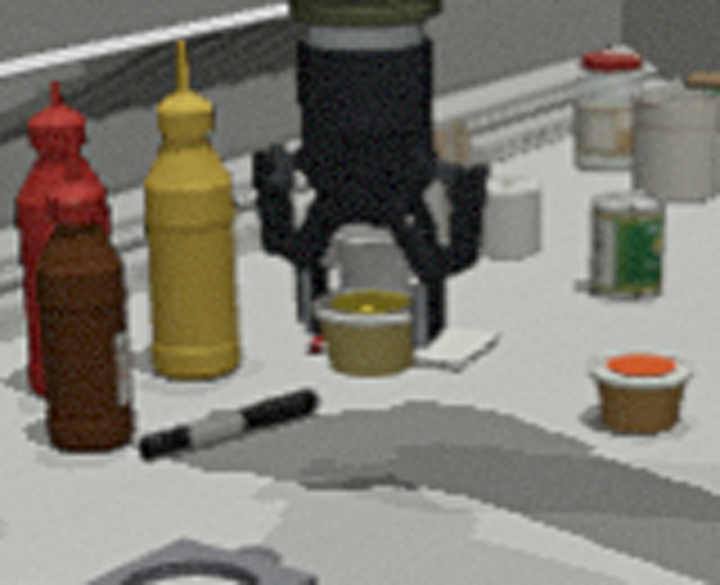

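The tub is held upright. Carrying it to the well: dx -13, dy +188.

```bash
python3 -m creep '-3 30 0 0 0 0 -1;-6 68 0 0 0 0 -1;-9 106 0 0 0 0 -1;-11 144 0 0 0 0 -1;-13 178 0 0 0 0 -1'
python3 -m creep '0 10 0 0 0 0 -1;0 10 0 0 0 0 -1;0 10 -10 0 0 0 -1;0 10 -10 0 0 0 -1'
python3 - <<'E'
from station import state,camera
from h import *
import cv2,pickle
s=state();print(s['time'],s['eef_pos'],s['force'],s['width'])
c=camera('side');cv2.imwrite('pics/s4.png',cv2.resize(c['img'][150:290,150:310,::-1],None,fx=4.2,fy=4.2,interpolation=cv2.INTER_CUBIC))
c=camera('wrist');cv2.imwrite('pics/w4.png',c['img'][:,:,::-1]);pickle.dump(c,open('w4.pkl','wb'))
E
```

```text
time: 3.75
eef_pos: [0.5434, 0.0882, 0.0788]
ee_rot: [[-0.126, 0.992, -0.001], [0.992, 0.126, 0.0], [0.0, -0.001, -1.0]]
force: [0.2, 0.1, -1.3]
width: 0.0617
time: 4.08
eef_pos: [0.5434, 0.0941, 0.0676]
ee_rot: [[-0.124, 0.992, -0.002], [0.992, 0.124, -0.002], [-0.001, -0.002, -1.0]]
force: [0.1, -0.7, -1.1]
width: 0.0622
4.0833 [0.54338102 0.09405564 0.06755982] [ 0.13598177 -0.65040003 -1.12511996] 0.062163010268362795
```

View pics/s4.png

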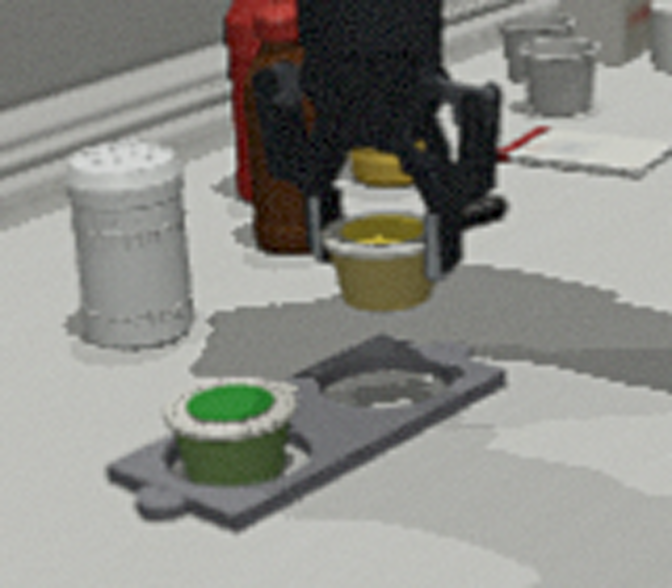

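View pics/w4.png

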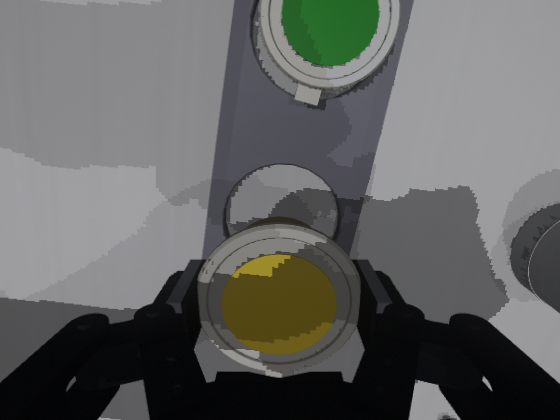

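The tub is held over the well. I'll check lid centre and tilt from the wrist depth, and the well from the same picture.

```bash
python3 - <<'E'
import pickle,cv2,numpy as np
from h import *
c=pickle.load(open('w4.pkl','rb'))
hsv=cv2.cvtColor(c['img'],cv2.COLOR_RGB2HSV);m=np.zeros((420,560),bool);m[240:360,210:350]=hsv[240:360,210:350,1]>110
v,u=np.nonzero(m);p=depthpts(c,np.c_[u,v]);k=abs(p[:,2]-np.median(p[:,2]))<.01;p=p[k]
A=np.c_[p[:,:2]-p[:,:2].mean(0),np.ones(len(p))];x=np.linalg.lstsq(A,p[:,2],rcond=None)[0]
print('sticker',p.mean(0),np.ptp(p,axis=0),'tilt deg',np.degrees(x[:2]))
# upper well rim from 3 points at z=.01 : visible circle
w=onz(c,[(281,163),(227,205),(338,205),(243,178),(322,178)],.01)[:,:2]
B=np.c_[2*w,np.ones(len(w))];y=np.linalg.lstsq(B,(w**2).sum(1),rcond=None)[0]
print('well',y[:2],np.sqrt(y[2]+y[0]**2+y[1]**2))
E
```

```text
sticker [0.54438319 0.09485033 0.09533868] [0.04431957 0.04603494 0.00528597] tilt deg [-0.28079895  0.34378581]
well [0.54581145 0.100395  ] 0.03485453020145587
```

Tilt is under 0.5° and the foot is at z = 58 mm. The well centre reads (0.546, 0.098±0.002), so I'll shift +1, +2 and go down 57.

```bash
python3 -m creep '1 2 -10 0 0 0 -1;1 2 -25 0 0 0 -1;1 2 -37 0 0 0 -1;1 2 -46 0 0 0 -1;1 2 -51 0 0 0 -1'
python3 -m creep '0 0 -3 0 0 0 -1;0 0 -6 0 0 0 -1;0 0 -6 0 0 0 -1'
python3 - <<'E'
from station import state,camera
import cv2
s=state();print(s['time'],s['eef_pos'],s['force'],s['width'])
c=camera('side');cv2.imwrite('pics/s5.png',cv2.resize(c['img'][150:290,150:310,::-1],None,fx=4.2,fy=4.2,interpolation=cv2.INTER_CUBIC))
E
```

```text
time: 4.6
eef_pos: [0.5447, 0.0973, 0.0168]
ee_rot: [[-0.125, 0.992, -0.001], [0.992, 0.125, -0.0], [-0.0, -0.001, -1.0]]
force: [0.6, -0.3, -0.2]
width: 0.0618
time: 4.85
eef_pos: [0.5451, 0.0979, 0.012]
ee_rot: [[-0.126, 0.992, -0.0], [0.992, 0.126, -0.0], [-0.0, -0.0, -1.0]]
force: [-0.9, -0.4, -0.8]
width: 0.0618
4.85 [0.54511461 0.09785331 0.0120474 ] [-0.93998633 -0.4327847  -0.82486801] 0.061762360196959944
```

View pics/s5.png

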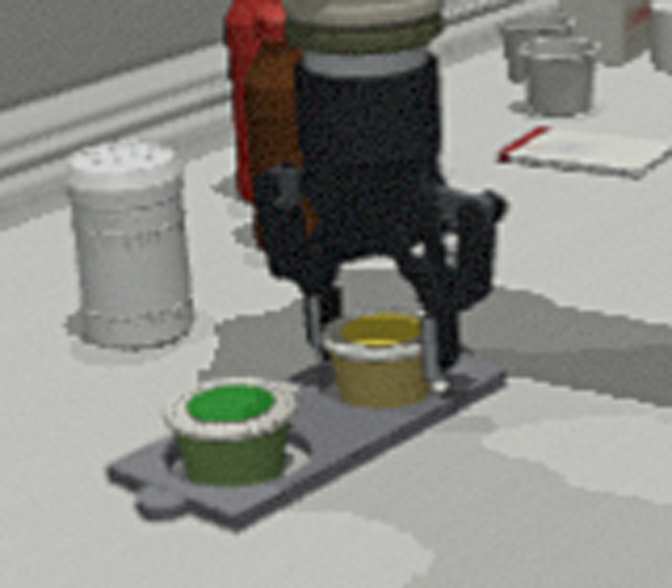

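The tub is in the well, about 2–3 mm off the worktop, with the fingertips above the holder. I'll lower until it touches.

```bash
python3 -m creep '0 0 -1 0 0 0 -1;0 0 -2 0 0 0 -1;0 0 -2 0 0 0 -1'
```

```text
time: 5.15
eef_pos: [0.5453, 0.098, 0.0105]
ee_rot: [[-0.126, 0.992, 0.0], [0.992, 0.126, 0.0], [0.0, 0.0, -1.0]]
force: [-0.0, -0.6, -0.6]
width: 0.0617
```

```bash
python3 -m creep '0 0 -1 0 0 0 -1;0 0 -2 0 0 0 -1;0 0 -2 0 0 0 -1'
```

```text
time: 5.4
eef_pos: [0.5453, 0.0982, 0.0102]
ee_rot: [[-0.126, 0.992, 0.002], [0.992, 0.126, -0.0], [-0.0, 0.002, -1.0]]
force: [-4.2, 1.0, 22.8]
width: 0.0621
```

Contact is at the same TCP height as the grasp, so the tub is on the worktop. Easing off and releasing.

```bash
python3 -m creep '0 0 2 0 0 0 -1;0 0 2 0 0 0 0.6;0 0 2 0 0 0 0.8;0 0 2 0 0 0 1;0 0 2 0 0 0 1' 
python3 -m creep '0 0 0 0 0 0 1;0 0 0 0 0 0 1;0 0 0 0 0 0 1'
```

```text
time: 5.82
eef_pos: [0.5451, 0.0979, 0.0101]
ee_rot: [[-0.126, 0.992, -0.0], [0.992, 0.126, -0.0], [-0.0, -0.0, -1.0]]
force: [0.2, -0.8, -0.5]
width: 0.0854
time: 6.07
eef_pos: [0.5451, 0.098, 0.0102]
ee_rot: [[-0.126, 0.992, -0.0], [0.992, 0.126, -0.0], [-0.0, -0.0, -1.0]]
force: [0.5, 0.0, -0.1]
width: 0.0853
```

```bash
python3 -m creep '0 0 15 0 0 0 1;0 0 35 0 0 0 1;0 0 65 0 0 0 1;0 0 100 0 0 0 1;0 0 130 0 0 0 1'
python3 -m creep '0 -35 20 0 0 0 1;0 -70 40 0 0 0 1;0 -105 50 0 0 0 1;0 -140 50 0 0 0 1;0 -160 50 0 0 0 1'
python3 - <<'E'
from station import state,camera
from h import *
import cv2
s=state();print(s['time'],s['eef_pos'],s['force'])
c=camera('side');cv2.imwrite('pics/s6.png',cv2.resize(c['img'][150:290,150:360,::-1],None,fx=3.8,fy=3.8,interpolation=cv2.INTER_CUBIC))
c=camera('top');cv2.imwrite('pics/t6.png',cv2.resize(c['img'][150:250,160:400,::-1],None,fx=3.3,fy=3.3,interpolation=cv2.INTER_CUBIC))
hsv=cv2.cvtColor(c['img'],cv2.COLOR_RGB2HSV)
for n,(a,b) in dict(g=(191,192),y=(232,194),o=(365,217)).items():
    m=np.zeros((420,560),bool);m[b-13:b+14,a-14:a+15]=hsv[b-13:b+14,a-14:a+15,1]>140
    v,u=np.nonzero(m);print(n,len(u),onz(c,np.c_[u,v],.037).mean(0),np.median(depthpts(c,np.c_[u,v])[:,2]))
E
```

```text
time: 6.48
eef_pos: [0.5449, 0.098, 0.1419]
ee_rot: [[-0.126, 0.992, -0.0], [0.992, 0.126, -0.0], [-0.0, -0.0, -1.0]]
force: [0.7, 0.0, 0.5]
width: 0.0853
time: 6.9
eef_pos: [0.5449, -0.0665, 0.1912]
ee_rot: [[-0.122, 0.992, 0.001], [0.992, 0.122, -0.002], [-0.002, 0.001, -1.0]]
force: [-0.8, 0.3, -0.9]
width: 0.0856
6.9 [ 0.54488214 -0.06649217  0.19120239] [-0.83060746  0.2731905  -0.86044012]
g 149 [0.55331985 0.20816608 0.037     ] 0.03699524025770703
y 171 [0.54634154 0.09713106 0.037     ] 0.0371066932616707Traceback (most recent call last):
  File "<stdin>", line 10, in <module>
  File "h.py", line 8, in onz
    d=ray(c,uv)@c['R']; o=-c['R'].T@c['t']
      ~~~^^^^^^
  File "h.py", line 5, in ray
    n=cv2.undistortPoints(uv,K(c),np.array([c['k1'],0,0,0,0.]))[:,0]
      ~~~~~~~~~~~~~~~~~~~^^^^^^^^^^^^^^^^^^^^^^^^^^^^^^^^^^^^^^
cv2.error: OpenCV(4.12.0) /io/opencv/modules/calib3d/src/undistort.dispatch.cpp:347: error: (-215:Assertion failed) CV_IS_MAT(_src) && CV_IS_MAT(_dst) && (_src->rows == 1 || _src->cols == 1) && (_dst->rows == 1 || _dst->cols == 1) && _src->cols + _src->rows - 1 == _dst->rows + _dst->cols - 1 && (CV_MAT_TYPE(_src->type) == CV_32FC2 || CV_MAT_TYPE(_src->type) == CV_64FC2) && (CV_MAT_TYPE(_dst->type) == CV_32FC2 || CV_MAT_TYPE(_dst->type) == CV_64FC2) in function 'cvUndistortPointsInternal'
```

View pics/s6.png

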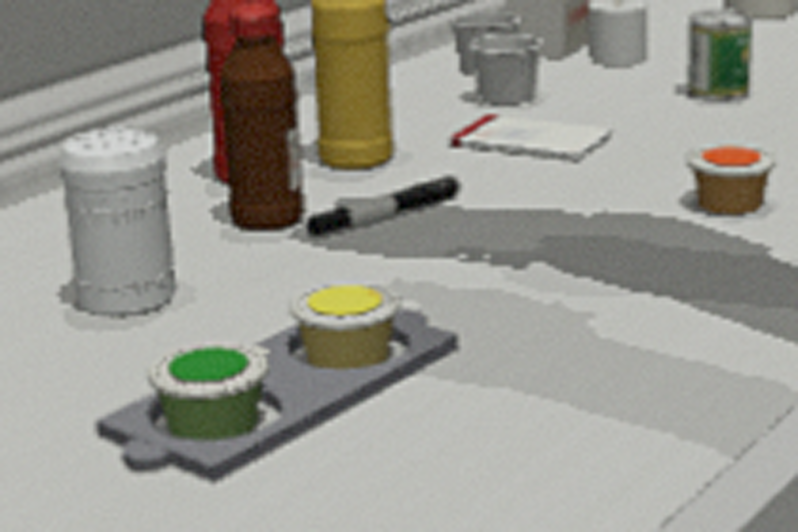

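View pics/t6.png

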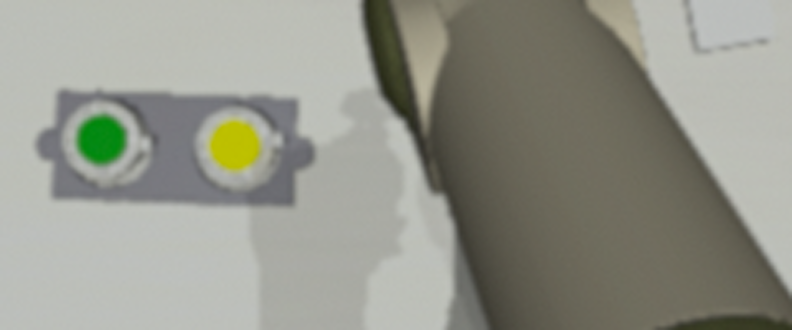

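Yellow stands in the free well at (0.546, 0.097) with its lid at z = 37 mm. Green hasn't moved, and the side view shows orange still in place; only the top view of orange is blocked by the arm.

```bash
python3 -m creep '0 0 0 0 0 0 1;0 0 0 0 0 0 1;0 0 0 0 0 0 1' && python3 -c "
from station import hand_in;print(hand_in())"
```

```text
time: 7.25
eef_pos: [0.5451, -0.0605, 0.1902]
ee_rot: [[-0.128, 0.992, -0.0], [0.992, 0.128, 0.001], [0.001, -0.0, -1.0]]
force: [-1.5, -0.7, 0.3]
width: 0.0854
the job is handed in; nothing more can be done
None
```

The holder already had the green tub, so I set the yellow tub in the free well, backed the arm clear and handed in at about 7.3 s.

- **Yellow tub:** it stands upright about 1–3 mm from the well centre. Its lid top reads z = 37 mm, which means the foot is on the worktop. The largest force I saw was about 23 N, as the tub touched down.
- **Well centre:** the top and wrist cameras disagreed by about 4 mm in y. I aimed between them, well within the 10 mm clearance.
- **Green tub:** it had not moved, to within 0.3 mm.
- **Orange tub:** my numeric check of it failed because the arm blocked the top camera. The side picture shows it upright where it was.

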